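Clear and open the touch-latch lid of a sewing-notions chest

ROBOT

A 6-joint arm with a two-finger parallel gripper is mounted at the origin on a cart in front of the work surface, level with it; the furniture and walls round the work are solid. World frame = base frame: x ahead of the robot, y to its left, z up, the work surface at z = 0. Lengths are in m, angles in rad, forces in N, time in s.
With the tool pointing down it reaches from about 0.325 to 0.9 m from the base axis. Payload 3.5 kg.
Tool frame: the origin (TCP) lies at the very end of the fingers, on their centre line; the grasp point (between the pads) lies 19 mm behind it; z points along the fingers, y is the line along which they close (so a half turn about z gives the same grasp; the last joint's range is limited). The gripper opens to 85 mm and grips with 20 to 120 N. Pads are 22 mm wide; open, the fingers measure 114 mm over their backs; the gripper's body (76 mm by 85 mm) begins 54 mm behind the grasp point. The pads swing forward as they close: fully open they stand 13 mm farther back than shut.
Start: joints at [-1.302, 0.276, -0.026, 1.268, 0, 1.467], TCP at [0.227, -0.582, 0.231] pointing down, gripper open.
Joint ranges: [-3.12, 3.12], [-0.85, 1.88], [-1.08, 1.24], [-1.95, 2.15], [-1.57, 1.53], [-3.14, 3.14]. Speed limits (rad/s): [2.57, 2.57, 3.14, 3.14, 3.14, 3.14].

INTERFACE

Orientations are given as a unit quaternion [x, y, z, w].
In Python, from workcell import read_state, grab_frame, job_done, look_for, trace, spot_point gives the robot as it stands. The module is installed in compiled form; this text tells all that it offers.
- The arm moves only by the shell command python3 -m jog 'ROWS' [OPENING] [FORCE]. ROWS is JSON, a list that holds one entry, the list of rows, each a list of 6 numbers: the shift along the world's x, y, z in mm, then the turn, a rotation vector about the world's x, y, z in degrees. A call has 1 to 8 rows; each row shifts and turns the commanded pose from where the row before left it; what a row does not reach is not made up. A row lasts 1/12 s, in which the tool goes at most 41.7 mm and 7.16 degrees, less where a joint would pass 70% of its speed; a pose out of reach is approached as far as the arm can. A call with a gripper value outside its range is refused whole. OPENING is the gripper's target within -1 to 1 (fully open at 1, half-way at 0, shut at -1), set as the call begins (- or left out, the last holds). The fingers move at their own pace and stop on an object; FORCE is the grip in N (left out, the last holds). Time passes only in rows, so rows that do not move let the fingers close. It gives the time, the measured TCP pose, the force, the opening and the grip force at its end, in the units of the state.
- read_state(): the state, without advancing time (a new reading comes with each control period).
- grab_frame(name): name is "side" or "top" or "wrist"; returns a dict with "color" (400x640x3 uint8, red, green, blue), "vertical_fov" (degrees; the focal length in pixels is half the picture's height over the tangent of half this angle, whatever the lens; pixels are square), "cx", "cy" (the principal point, pixels), "camera_from_world" (4x4, takes a point from world to camera coordinates); the wrist camera has in their place "T_tool_cam" (4x4, takes a point from camera to tool coordinates, whose origin is the TCP and whose axes are the flange's). Camera axes: x right, y down, z forward; pixel columns grow to the right and rows downward; lengths in m; the calibration is good to about 2 mm. A picture is of the moment at which its call begins: read the wrist's pose just before it. There is no depth.
- job_done(): hands the job in; it is judged then, once.
Trained networks look in the newest picture that a camera, given by its name, has taken for a name from the list of things; names that differ only in an ending like _2 or _b are one class to them, and where a whole thing is asked for, a point or a joint stands for the part that bears it (a point fixed in the world has none). Each returns a list of dicts, best first, with "confidence" (0 to 1); they miss things now and then, are a little off and sometimes report something else, mostly with a low value. They report only what shows in the picture. A call takes as long as a camera call. They do not tell look-alikes from the thing itself.
- look_for(thing, camera): "location" ([x, y, z] in m, in the coordinates of the camera as it stood for that picture, good to about 4 mm: the middle of the surface that is visible of it).
- trace(thing, camera): "region" (400x640 bool, what is visible of it).
- spot_point(thing, camera): "location" ([x, y, z] in m, in the coordinates of the camera as it stood for that picture, good to about 4 mm: a listed point, or the origin of a listed thing).
The state is a dict: "t": time; "joints": joint angles; "joint_velocities": joint speeds; "tau": joint torques, N m; "eef_pos": TCP position; "tool_rot": TCP orientation; "contact_force": force on the tool from outside, world axes, zero at the start; "ft_torque": the same for the moment, N m; "opening": finger opening in m; "finger_force": force on a finger pad.
Only numpy, scipy, OpenCV 4.12 (cv2) and the standard library are available. Lean on these libraries where they do the work, as an engineer would, in place of code of your own. Each camera call takes 0.05 s, during which the arm holds its last target. There are 200 camera calls.

TASK

Open the compartment of the low wooden chest whose lid the roll of labels has been left on. Slide the roll along, without lifting it, until it lies wholly on the fixed deck in the middle of the chest; then press the front edge of its lid down so that the touch catch lets go and the lid springs ajar, and push the lid right back until it rests open, leaning back past upright. Work by pushing and pressing alone, never gripping or lifting; leave the jar standing on the other lid, keep that lid shut, and do not disturb the things on the table.

Things in the scene. Friction and masses are not known exactly. Their poses are not given: they have to be found in the camera images.
- chest: low wooden chest, 180 mm deep (x), 380 wide (y), 100 high; does not move. Origin: centre of its underside, on the table; x points to its back (hinge side), y to its left, z up. Its top has, from the left, the left lid (centre y = +117.5 mm), the fixed deck (y -55 to +55 mm) and the right lid (centre y = -117.5 mm), between end walls 10 mm thick
- deck (a point): centre of the top face of the fixed deck in the middle of the chest, 100 mm above the table, axes as the chest's. The deck is 110 mm wide (y) and as deep as the chest (180 mm); the lids' tops stand 1.5 mm higher than the deck
- left_edge (a point): middle of the front edge of the left lid's top face; moves with the lid. Handleless board 120 mm wide, 150 mm from hinge to front edge, 12 mm thick, set in with a 2.5 mm gap; a steel strike under its outer front corner (45 mm from the middle) stands 16 mm off its underside. Pressed straight down 10 to 30 mm behind this edge it gives about 4 mm and the catch lets go; ajar, this point stands about 105 mm higher
- right_edge (a point): middle of the front edge of the right lid's top face; moves with the lid. Handleless board 120 mm wide, 150 mm from hinge to front edge, 12 mm thick, set in with a 2.5 mm gap; a steel strike under its outer front corner (45 mm from the middle) stands 16 mm off its underside. Pressed straight down 10 to 30 mm behind this edge it gives about 4 mm and the catch lets go; ajar, this point stands about 105 mm higher
- left_hinge (a point): middle of the left lid's hinge line, at the level of the lid's top face (101.5 mm above the table), 72.5 mm behind the middle of the chest (its x); the hinge line runs along the chest's y
- right_hinge (a point): the same for the right lid
- left_lid (a joint): left lid's hinge, rad: 0 shut and latched; negative while pressed in (the catch trips at about -0.025, with about 4 N near the front edge; stop at -0.045); when the press is taken away a spring lifts it ajar to about 0.75; from there it swings freely (140 g) and falls back to ajar if let go before upright (1.57); 1.85 fully open on its stop, where it stays by its weight
- right_lid (a joint): right lid's hinge, rad: 0 shut and latched; negative while pressed in (the catch trips at about -0.025, with about 4 N near the front edge; stop at -0.045); when the press is taken away a spring lifts it ajar to about 0.75; from there it swings freely (140 g) and falls back to ajar if let go before upright (1.57); 1.85 fully open on its stop, where it stays by its weight
- roll (a point): centre of the roll of blank white labels: a ring 72 mm in diameter, 40 mm high, lying flat with its 26 mm hole upright, 120 g or so; this point is 20 mm above its underside. It starts on the left or on the right lid, roughly in its middle (up to 25 mm off)
- label_roll: the same roll of labels; origin at the centre of its underside
- jar_mid (a point): centre of the small round jar with the red lid, 58 mm in diameter and 50 mm high (this point is 25 mm above its underside); it starts on the lid that the roll is not on, and stays there
- glue_bottle: white glue bottle with a dark nozzle, 35 mm in diameter, 112 mm high, standing on the table to the left of the chest; origin under its centre
- tape_measure: yellow tape measure, 31 x 78 x 54 mm, standing in front of the chest to the left; origin under its centre
- stapler: black desk stapler, 36 x 146 x 56 mm, standing at the left; origin under its centre
- scissors: blue-handled scissors, 87 x 199 x 9 mm, lying flat in front of the chest to the right; origin under their centre
- pen_cup: clear tumbler with pens, 78 mm in diameter, 127 mm high with the pens, standing to the right; origin under its centre
Mind the look-alikes: they are no part of the job. Of the things that look like the label_roll, the middle-sized one is meant.

How it is judged:
On the way, in this order (a step that is already met when the one before it is completed fails the run):
1. the roll of labels lies wholly on the fixed deck, with both lids still latched (y of roll in the frame of deck between -0.022 and 0.022 m and x of roll in the frame of deck between -0.07 and 0.07 m and height (world z) of roll between 0.115 and 0.126 m and angle between roll's own z axis and vertical below 0.1 rad and value of joint each of left_lid, right_lid below 0.05 rad), for 0.2 s.
2. the lid that the roll was on has sprung ajar (((y of jar_mid in the frame of chest below 0 m and value of joint left_lid above 0.45 rad) or (y of jar_mid in the frame of chest above 0 m and value of joint right_lid above 0.45 rad))), for 0.05 s.
At the end, for the whole second after the job is handed in: The lid that the roll started on stands open past upright (more than 1.65 rad), the other lid is shut (under 0.03 rad) with the jar upright on it within 15 mm of its start, and the roll lies flat on the fixed deck, its centre within 22 mm of the deck's middle sideways and 70 mm front to back (((y of jar_mid in the frame of chest below 0 m and value of joint left_lid above 1.65 rad and value of joint right_lid below 0.03 rad) or (y of jar_mid in the frame of chest above 0 m and value of joint right_lid above 1.65 rad and value of joint left_lid below 0.03 rad)) and y of roll in the frame of deck between -0.022 and 0.022 m and x of roll in the frame of deck between -0.07 and 0.07 m and height (world z) of roll between 0.115 and 0.126 m and angle between each of roll, jar_mid's own z axis and vertical below 0.1 rad and distance of jar_mid from where it was at the start of the episode below 0.015 m); the robot touches nothing.
It fails at once if the roll of labels is lifted (more than about 20 mm), tipped or pushed off the chest (height (world z) of roll below 0.1 m or height (world z) of roll above 0.142 m or angle between roll's own z axis and vertical above 0.4 rad).
It fails at once if the roll is gripped or squeezed (the fingers press on it with more than 30 N) (contact force between the fingers and label_roll above 30 N).
It fails at once if the jar is moved, lifted or tipped (distance of jar_mid from where it was at the start of the episode above 0.02 m or angle between jar_mid's own z axis and vertical above 0.3 rad).
It fails at once if the lid under the jar comes open ((y of jar_mid in the frame of chest above 0 m and value of joint left_lid above 0.06 rad) or (y of jar_mid in the frame of chest below 0 m and value of joint right_lid above 0.06 rad)).
It fails at once if things on the table are disturbed (moved more than 30 mm) (distance of any of glue_bottle, tape_measure, stapler, scissors, pen_cup from where it was at the start of the episode above 0.03 m).
It also fails if it takes over 51 s, if anything falls off the work surface, if the arm or the gripper's body presses on something with over 40 N, if the wrist force passes 120 N, or if a joint passes its speed limit or range.

## Working session

There is one attempt and no reset: what is moved stays moved. The work goes in short steps, Python scripts to look and compute and a shell command to move; the robot and the scene stay as the last step left them, time stands still between calls to the robot, and variables do not carry over. Pictures are saved under pics/ and viewed, at most 10 in all, crops included, and the job is handed in when it is done.

```bash
mkdir -p pics; cat > h.py <<'E'
import numpy as np, cv2
from workcell import *
def W(f,p):
    T=np.linalg.inv(np.array(f["camera_from_world"])); return (T@np.r_[p,1])[:3]
def px(f,p):
    q=(np.array(f["camera_from_world"])@np.r_[p,1])[:3]; F=200/np.tan(np.radians(f["vertical_fov"])/2)
    return [round(float(F*q[0]/q[2]+f["cx"])),round(float(F*q[1]/q[2]+f["cy"]))]
E
python3 - <<'E'
from h import *
ims=[]
for c in ("top","side"):
    f=grab_frame(c); cv2.imwrite(f"pics/{c}0.png",f["color"][:,:,::-1])
    for n in ("deck","chest","left_edge","right_edge","left_hinge","right_hinge","roll","jar_mid","glue_bottle","tape_measure","stapler","scissors","pen_cup"):
        for d in spot_point(n,c)[:4]:
            w=W(f,d["location"]); print(c,n,round(d["confidence"],2),np.round(w,3),px(f,w))
print(read_state()["tool_rot"],read_state()["t"])
E
```

```text
top deck 0.77 [ 0.497 -0.034  0.099] [343, 198]
top deck 0.36 [ 0.356 -0.191  0.005] [397, 250]
top deck 0.31 [ 0.413 -0.149  0.105] [386, 226]
top chest 0.91 [ 0.498 -0.036 -0.004] [342, 205]
top left_edge 0.84 [0.427 0.085 0.104] [301, 224]
top right_edge 0.7 [ 0.413 -0.147  0.103] [386, 227]
top right_edge 0.44 [0.426 0.087 0.102] [300, 224]
top left_hinge 0.74 [ 0.411 -0.15   0.102] [387, 227]
top left_hinge 0.67 [0.579 0.076 0.101] [303, 171]
top right_hinge 0.74 [ 0.562 -0.153  0.102] [385, 174]
top right_hinge 0.31 [0.464 0.479 0.   ] [172, 220]
top roll 0.79 [0.337 0.026 0.014] [323, 258]
top roll 0.74 [ 0.489 -0.147  0.121] [385, 198]
top jar_mid 0.71 [0.418 0.349 0.003] [215, 234]
top jar_mid 0.62 [0.491 0.091 0.123] [298, 199]
top jar_mid 0.43 [ 0.412 -0.148  0.102] [386, 227]
top jar_mid 0.41 [ 0.497 -0.035 -0.002] [342, 205]
top glue_bottle 0.53 [0.422 0.348 0.004] [215, 233]
top tape_measure 0.87 [ 0.36   0.143 -0.006] [284, 252]
top stapler 0.81 [ 0.466  0.479 -0.   ] [172, 220]
top scissors 0.87 [ 0.353 -0.192  0.004] [397, 251]
top pen_cup 0.67 [ 0.453 -0.398  0.001]
[... 419 characters left out ...]
[279, 195]
side right_hinge 0.9 [ 0.562 -0.153  0.1  ] [309, 158]
side roll 0.92 [ 0.494 -0.146  0.127] [326, 157]
side roll 0.58 [0.343 0.023 0.015] [351, 219]
side roll 0.55 [0.436 0.251 0.027] [301, 257]
side jar_mid 0.83 [0.492 0.087 0.126] [303, 197]
side glue_bottle 0.76 [ 0.422  0.35  -0.003] [293, 289]
side glue_bottle 0.45 [0.432 0.089 0.103] [320, 207]
side glue_bottle 0.44 [ 0.455 -0.395 -0.   ] [354, 150]
side tape_measure 0.59 [0.362 0.141 0.006] [335, 243]
side stapler 0.89 [ 0.467  0.477 -0.002] [262, 319]
side scissors 0.7 [ 0.354 -0.196  0.002] [364, 183]
side pen_cup 0.73 [ 0.456 -0.394 -0.001] [354, 150]
[ 9.82767959e-01  1.84843553e-01 -2.26165148e-06 -5.56742302e-06] 1.4
```

View images.

```bash
python3 - <<'E'
import cv2
a=cv2.imread("pics/top0.png")[140:300,140:500]; b=cv2.imread("pics/side0.png")[120:320,200:440]
cv2.imwrite("pics/top0c.png",cv2.resize(a,None,fx=2.2,fy=2.2,interpolation=2))
cv2.imwrite("pics/side0c.png",cv2.resize(b,None,fx=2.9,fy=2.9,interpolation=2))
E
```

```text
(no output)
```

View pics/top0c.png

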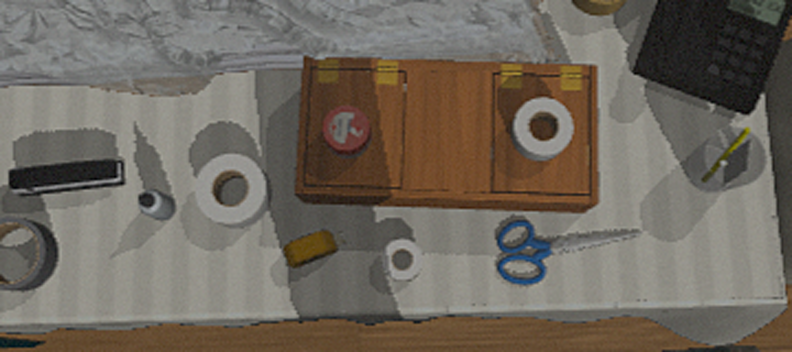

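View pics/side0c.png

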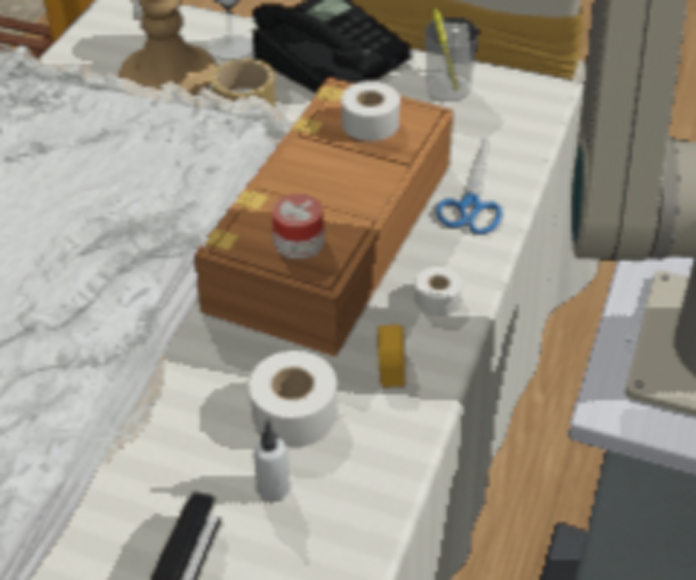

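Three white rolls are visible in the top picture: small (323,258) on the table, large (≈245,226) on the table, and middle-sized (385,198) on the right lid. The middle-sized one fits the description and is where the task puts it. The jar with the red lid stands on the left lid (298,199). So I work on the right lid and push along the chest's +y, with half-open fingers cradling the roll.

```bash
python3 -m jog '[[[18,27,0,0,0,4.6],[18,27,0,0,0,4.6],[18,27,0,0,0,4.6],[18,27,0,0,0,4.6],[18,27,0,0,0,4.6],[18,27,0,0,0,4.6],[18,27,0,0,0,4.6],[18,27,0,0,0,4.6]]]' 0
python3 -m jog '[[[18,27,0,0,0,4.6],[18,27,0,0,0,4.6],[18,27,0,0,0,4.6],[18,27,0,0,0,4.6],[18,27,0,0,0,4.6],[18,27,0,0,0,4.6],[0,0,0,0,0,0],[0,0,0,0,0,0]]]'
python3 - <<'E'
from h import *
from scipy.spatial.transform import Rotation as R
s=read_state(); r=R.from_quat(s["tool_rot"]).as_matrix(); print(np.round(s["eef_pos"],4),np.round(r,3).tolist(),s["opening"],s["t"])
E
```

```text
t: 2.07
eef_pos: [0.3717, -0.365, 0.2315]
tool_rot: [0.873, 0.487, 0.0, 0.0]
contact_force: [1.0, -0.2, -0.9]
opening: 0.0427
finger_force: 0.0
t: 2.73
eef_pos: [0.4797, -0.2031, 0.2314]
tool_rot: [0.732, 0.681, -0.0, 0.0]
contact_force: [-0.3, -0.3, 0.1]
opening: 0.043
finger_force: 0.0
[ 0.4797 -0.2031  0.2314] [[0.072, 0.997, -0.0], [0.997, -0.072, -0.0], [-0.0, -0.0, -1.0]] 0.042960078683175515 2.7333
```

```bash
python3 -m jog '[[[4,-3,-20,0,0,0],[3,-2,-20,0,0,0],[0,0,-20,0,0,0],[0,0,-20,0,0,0],[0,0,-20,0,0,0],[0,0,-12,0,0,0],[0,0,-8,0,0,0],[0,0,0,0,0,0]]]'
python3 - <<'E'
from h import *
f=grab_frame("side"); cv2.imwrite("pics/s1.png",cv2.resize(f["color"][100:250,240:420,::-1],None,fx=4,fy=4,interpolation=2))
for d in spot_point("roll","side")[:3]: print(d["confidence"],W(f,d["location"]))
E
```

```text
t: 3.4
eef_pos: [0.4842, -0.2095, 0.1095]
tool_rot: [0.734, 0.679, -0.001, -0.002]
contact_force: [-0.4, -0.8, -0.5]
opening: 0.0426
finger_force: 0.0
0.61 [0.43462072 0.25432746 0.02704648]
0.54 [ 0.49003417 -0.14778619  0.12507175]
0.46 [0.34243026 0.02836105 0.01373284]
```

View pics/s1.png

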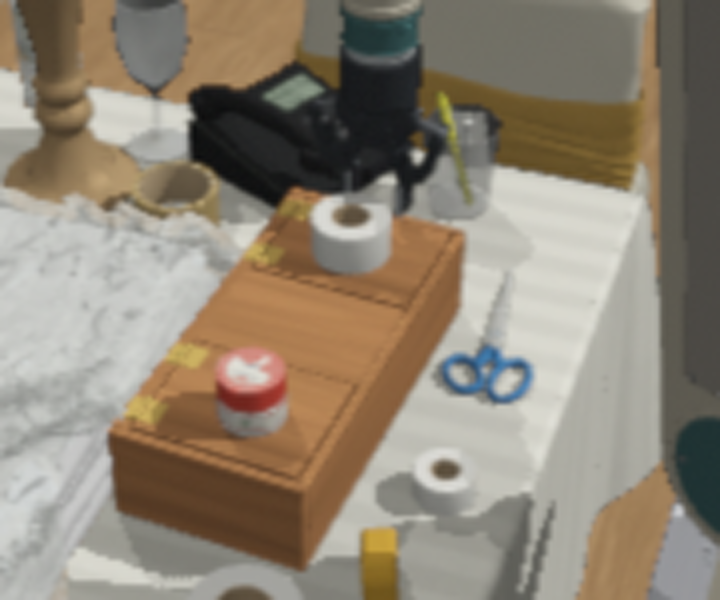

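The fingers stand just right of the roll at crop (350,190), clear of it and in line with its middle. I push now, slowing toward the end.

```bash
python3 -m jog '[[[1,6,0,0,0,0],[0,6,0,0,0,0],[1,6,0,0,0,0],[0,6,0,0,0,0],[1,6,0,0,0,0],[0,6,0,0,0,0],[1,6,0,0,0,0],[0,6,0,0,0,0]]]'
python3 -m jog '[[[1,6,0,0,0,0],[0,6,0,0,0,0],[1,6,0,0,0,0],[0,6,0,0,0,0],[1,6,0,0,0,0],[0,6,0,0,0,0],[1,6,0,0,0,0],[0,6,0,0,0,0]]]'
python3 -m jog '[[[1,6,0,0,0,0],[0,5,0,0,0,0],[1,5,0,0,0,0],[0,4,0,0,0,0],[0,4,0,0,0,0],[0,3,0,0,0,0],[0,3,0,0,0,0],[0,0,0,0,0,0]]]'
python3 - <<'E'
from h import *
for c in ("side","top"):
  f=grab_frame(c)
  for n in("roll","jar_mid","deck"):
    for d in spot_point(n,c)[:3]: print(c,n,d["confidence"],W(f,d["location"]))
  cv2.imwrite(f"pics/{c}2.png",cv2.resize(f["color"][100:280,240:460,::-1],None,fx=3.3,fy=3.3,interpolation=2))
E
```

```text
t: 4.17
eef_pos: [0.4904, -0.1607, 0.1115]
tool_rot: [0.733, 0.68, 0.0, 0.0]
contact_force: [0.6, -1.6, 0.6]
opening: 0.0424
finger_force: 0.6
t: 4.83
eef_pos: [0.494, -0.1125, 0.1111]
tool_rot: [0.733, 0.68, 0.0, -0.0]
contact_force: [-0.9, -0.2, -0.0]
opening: 0.0422
finger_force: 0.2
t: 5.5
eef_pos: [0.496, -0.0828, 0.1113]
tool_rot: [0.733, 0.68, 0.0, -0.0]
contact_force: [1.0, -0.2, -0.0]
opening: 0.0428
finger_force: 0.0
side roll 0.71 [ 0.49983418 -0.04118737  0.12198774]
side roll 0.62 [0.34079842 0.02576821 0.01647405]
side roll 0.58 [0.43603335 0.25398    0.02739826]
side jar_mid 0.76 [0.49192999 0.08956866 0.12562171]
side jar_mid 0.38 [0.42839157 0.08584148 0.10134832]
side deck 0.76 [ 0.50440322 -0.03468036  0.1017659 ]
side deck 0.51 [ 4.66131211e-01  4.80898026e-01 -2.10758601e-04]
side deck 0.36 [ 0.50125056 -0.04165053  0.12425696]
top roll 0.56 [0.43452704 0.24949304 0.02691065]
top roll 0.48 [ 0.49799146 -0.04075981  0.12099573]
top roll 0.37 [0.3329546  0.02610652 0.0156411 ]
top jar_mid 0.84 [0.48899412 0.0904141  0.12252989]
top deck 0.59 [ 0.49672116 -0.03235169  0.09692708]
```

View pics/side2.png

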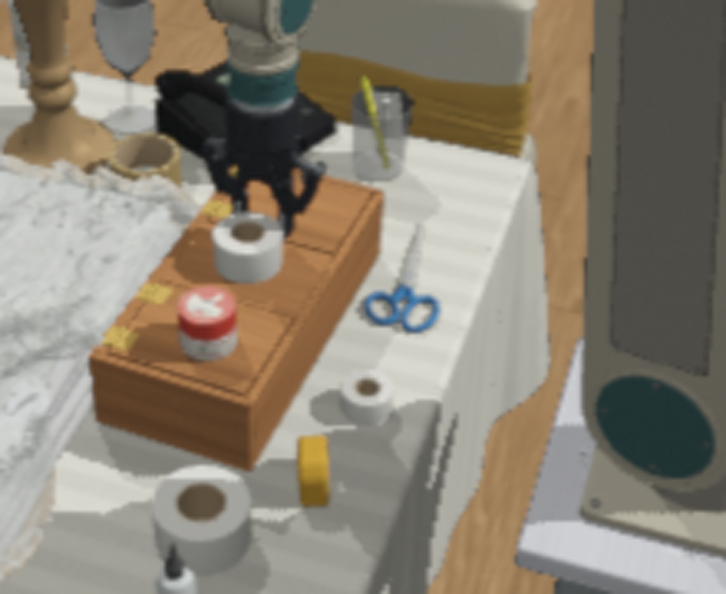

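The roll sits on the deck at crop (248,248), about 6 mm short of centre. I nudge it 6 mm, then back off, rise and shut the fingers.

```bash
python3 -m jog '[[[0,3,0,0,0,0],[0,3,0,0,0,0],[0,0,0,0,0,0],[0,-10,0,0,0,0],[-1,-15,0,0,0,0],[-10,-15,10,0,0,0],[-15,-15,20,0,0,0],[-15,-15,20,0,0,0]]]'
python3 -m jog '[[[-16,-2,0,0,0,0],[0,0,0,0,0,0],[0,0,0,0,0,0],[0,0,0,0,0,0]]]' -1
python3 - <<'E'
from h import *
for c in ("side","top"):
  f=grab_frame(c)
  for n in("roll","right_edge","deck"):
    for d in spot_point(n,c)[:3]: print(c,n,d["confidence"],W(f,d["location"]))
E
```

```text
t: 6.57
eef_pos: [0.4539, -0.1481, 0.1611]
tool_rot: [0.733, 0.68, -0.001, -0.001]
contact_force: [1.1, -0.4, 0.3]
opening: 0.0427
finger_force: 0.0
t: 6.9
eef_pos: [0.4392, -0.1493, 0.1609]
tool_rot: [0.733, 0.68, 0.0, -0.0]
contact_force: [0.0, 0.8, -0.1]
opening: 0.0003
finger_force: 0.0
side roll 0.78 [ 0.50302923 -0.03531206  0.12235165]
side roll 0.77 [0.43701423 0.25232545 0.0263734 ]
side roll 0.56 [0.34250721 0.02587494 0.01483434]
side right_edge 0.82 [ 0.41457321 -0.14656145  0.1029667 ]
side deck 0.77 [ 0.50480153 -0.03387922  0.10380048]
top roll 0.68 [0.33419336 0.02398297 0.01475452]
top roll 0.67 [0.43185211 0.25146569 0.02679491]
top roll 0.27 [ 0.4944128  -0.03582472  0.0998097 ]
top right_edge 0.85 [ 0.41643187 -0.15027433  0.10503198]
top deck 0.77 [ 0.4962007  -0.03646808  0.09944987]
top deck 0.69 [ 0.41190522 -0.1493295   0.10280561]
```

```bash
python3 -m jog '[[[0,0,-20,0,0,0],[0,0,-20,0,0,0],[0,0,-10,0,0,0],[0,0,-6,0,0,0],[0,0,-3,0,0,0],[0,0,-2,0,0,0],[0,0,-2,0,0,0],[0,0,0,0,0,0]]]'
```

```text
t: 7.97
eef_pos: [0.4391, -0.1493, 0.0988]
tool_rot: [0.733, 0.68, 0.0, 0.0]
contact_force: [-2.5, 1.6, 2.8]
opening: 0.0001
finger_force: 1.5
```

```bash
python3 -m jog '[[[0,0,-1,0,0,0],[0,0,-1,0,0,0],[0,0,0,0,0,0]]]'
```

```text
t: 8.22
eef_pos: [0.4394, -0.1494, 0.0967]
tool_rot: [0.733, 0.68, 0.0, 0.0]
contact_force: [-1.8, 1.0, 4.1]
opening: -0.0001
finger_force: 2.4
```

```bash
python3 -m jog '[[[0,0,-1,0,0,0],[0,0,0,0,0,0],[0,0,20,0,0,0],[0,0,30,0,0,0],[0,0,30,0,0,0],[0,0,30,0,0,0],[0,0,30,0,0,0],[0,0,0,0,0,0]]]'
python3 -m jog '[[[-20,0,0,0,0,0],[-20,0,0,0,0,0],[0,0,0,0,0,0]]]'
python3 - <<'E'
from h import *
for c in ("side","top"):
  f=grab_frame(c)
  for n in("roll","right_edge"):
    for d in spot_point(n,c)[:3]: print(c,n,d["confidence"],W(f,d["location"]))
  if c=="side":cv2.imwrite(f"pics/{c}3.png",cv2.resize(f["color"][100:280,240:460,::-1],None,fx=3.3,fy=3.3,interpolation=2))
E
```

```text
t: 8.88
eef_pos: [0.4436, -0.1516, 0.2419]
tool_rot: [0.733, 0.68, 0.002, 0.006]
contact_force: [1.5, -0.2, 0.9]
opening: 0.0002
finger_force: 0.0
t: 9.13
eef_pos: [0.3967, -0.1489, 0.2348]
tool_rot: [0.733, 0.68, -0.001, -0.001]
contact_force: [-0.4, 0.2, 0.1]
opening: -0.0001
finger_force: 0.0
side roll 0.93 [0.43749415 0.25118573 0.02445748]
side roll 0.6 [ 0.50316799 -0.03264518  0.12295038]
side roll 0.48 [0.33917134 0.02509897 0.01438725]
side right_edge 0.56 [ 0.45442152 -0.1468483   0.20499165]
top roll 0.86 [0.43375284 0.25436169 0.02280737]
top roll 0.82 [ 0.49961059 -0.03590334  0.12124697]
top roll 0.52 [0.33364844 0.02340756 0.0138261 ]
top right_edge 0.9 [ 0.45515611 -0.15203359  0.20598889]
```

View pics/side3.png

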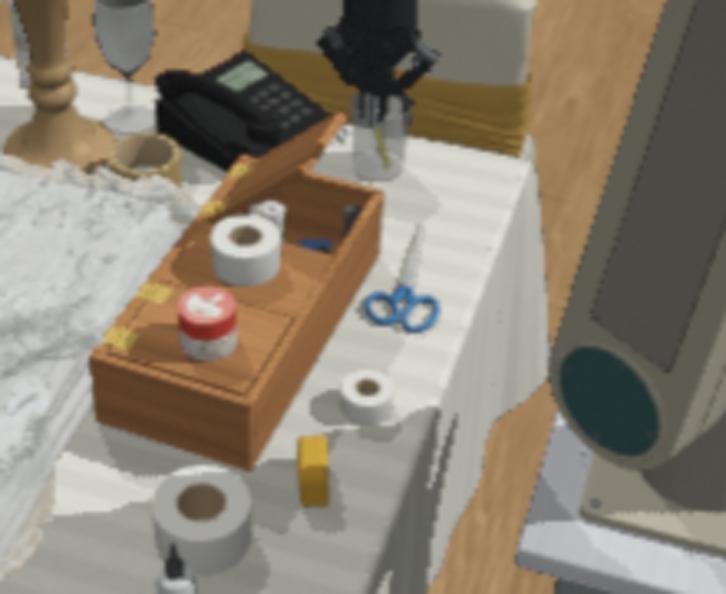

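The right lid is ajar, with its edge at (0.455,-0.149,0.205), and the roll and jar are in place. Next I lower the fingers in front of the edge and follow its arc.

```bash
python3 -m jog '[[[0,0,-25,0,0,0],[0,0,-27,0,0,0],[10,0,0,0,0,0],[10,0,0,0,0,0],[10,0,0,0,0,0],[4,0,0,0,0,0],[0,0,0,0,0,0]]]'
python3 -m jog '[[[9,-1,8,0,0,0],[9,-1,8,0,0,0],[9,0,8,0,0,0],[9,-1,6,0,0,0],[9,-1,5,0,0,0],[8,0,4,0,0,0],[0,0,0,0,0,0]]]'
python3 - <<'E'
from h import *
for c in ("side","top"):
  f=grab_frame(c)
  for n in("roll","right_edge"):
    for d in spot_point(n,c)[:3]: print(c,n,d["confidence"],W(f,d["location"]))
  if c=="side":cv2.imwrite(f"pics/{c}4.png",cv2.resize(f["color"][100:280,240:460,::-1],None,fx=3.3,fy=3.3,interpolation=2))
E
```

```text
t: 10.02
eef_pos: [0.4333, -0.1499, 0.1853]
tool_rot: [0.733, 0.68, -0.002, -0.0]
contact_force: [-7.2, -0.2, 5.7]
opening: 0.0001
finger_force: 4.2
t: 10.6
eef_pos: [0.4902, -0.1544, 0.2252]
tool_rot: [0.733, 0.68, 0.001, 0.003]
contact_force: [0.9, -0.5, -0.2]
opening: 0.0001
finger_force: 0.1
side roll 0.86 [0.43487128 0.2523671  0.02558217]
side roll 0.66 [0.34020322 0.02882596 0.01426591]
side roll 0.62 [ 0.50015604 -0.03340049  0.12201889]
side right_edge 0.77 [ 0.51523192 -0.15079672  0.2445782 ]
side right_edge 0.63 [ 4.56416301e-01 -3.95786353e-01 -2.39286985e-04]
top roll 0.77 [0.43575154 0.2527798  0.02533973]
top roll 0.66 [ 0.50021357 -0.03609653  0.11922482]
top roll 0.65 [0.33491566 0.02756583 0.01471661]
top right_edge 0.48 [ 0.51202539 -0.15375963  0.24377772]
top right_edge 0.26 [ 0.49675908 -0.03541695  0.12027109]
```

View pics/side4.png

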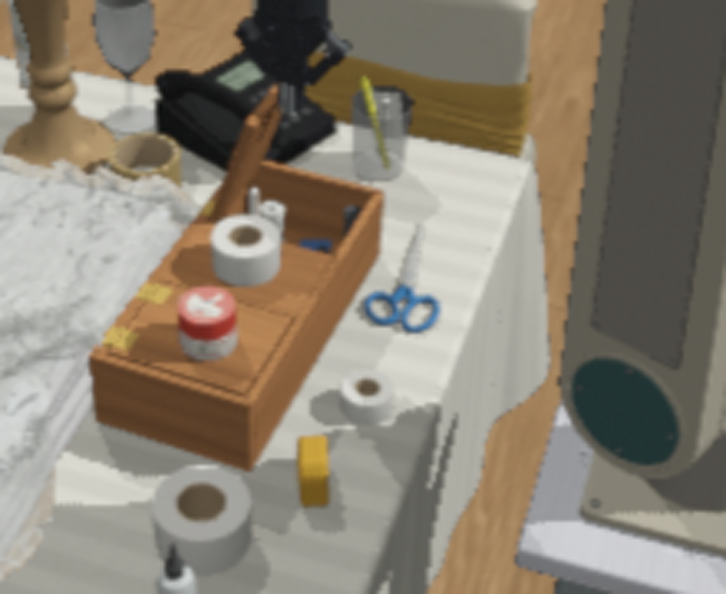

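The lid is at about 1.23 rad, riding on the fingers. I keep pushing back.

```bash
python3 -m jog '[[[10,-1,2,0,0,0],[10,-1,1,0,0,0],[10,-1,1,0,0,0],[10,-1,0,0,0,0],[10,0,0,0,0,0],[10,-1,0,0,0,0],[8,0,0,0,0,0],[6,0,0,0,0,0]]]'
python3 -m jog '[[[4,0,0,0,0,0],[0,0,0,0,0,0],[0,0,0,0,0,0],[-20,0,0,0,0,0],[-30,0,0,0,0,0],[-30,0,10,0,0,0],[-30,0,20,0,0,0],[0,0,20,0,0,0]]]'
python3 - <<'E'
from h import *
for c in ("side","top"):
  f=grab_frame(c)
  for n in("roll","right_edge","jar_mid"):
    for d in spot_point(n,c)[:3]: print(c,n,d["confidence"],W(f,d["location"]))
  if c=="side":cv2.imwrite(f"pics/{c}5.png",cv2.resize(f["color"][100:280,240:460,::-1],None,fx=3.3,fy=3.3,interpolation=2))
E
```

```text
t: 11.57
eef_pos: [0.5614, -0.1584, 0.226]
tool_rot: [0.733, 0.68, 0.0, -0.0]
contact_force: [0.1, -0.1, 0.7]
opening: 0.0002
finger_force: 0.1
t: 12.23
eef_pos: [0.4472, -0.1564, 0.2752]
tool_rot: [0.734, 0.68, -0.002, -0.004]
contact_force: [0.3, -0.2, -0.3]
opening: 0.0
finger_force: 0.0
side roll 0.87 [0.4367249  0.2521912  0.02728897]
side roll 0.85 [ 0.501478   -0.03407742  0.12252306]
side roll 0.6 [0.33958193 0.02679495 0.01475476]
side right_edge 0.98 [ 0.60701454 -0.15487827  0.24653054]
side jar_mid 0.68 [0.49204497 0.09291796 0.12505694]
top roll 0.98 [0.43386519 0.25192201 0.02597682]
top roll 0.67 [0.33509996 0.02562197 0.0181074 ]
top roll 0.47 [ 0.46532853  0.47639151 -0.0012591 ]
top right_edge 0.9 [ 0.60190904 -0.16076142  0.24632996]
top right_edge 0.19 [ 0.4960941  -0.03828059  0.10074348]
top jar_mid 0.62 [0.48848493 0.08969971 0.12497332]
```

View pics/side5.png

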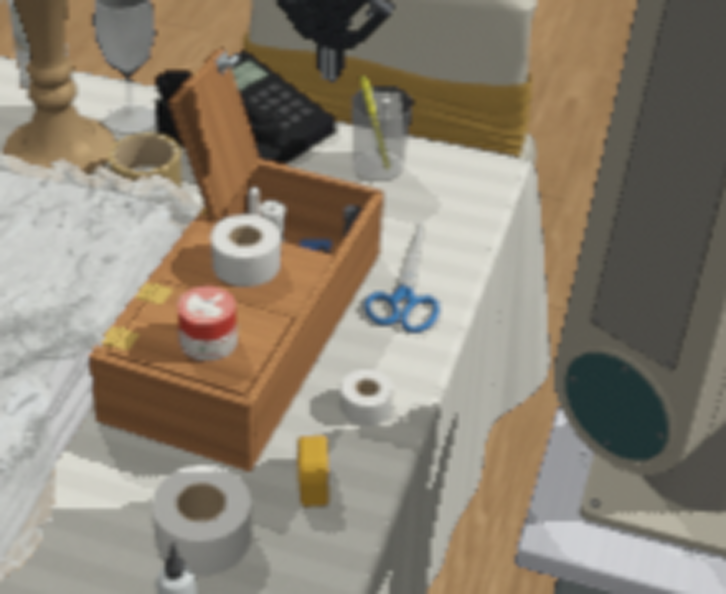

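The right lid leans back past upright: its edge is at x 0.604, z 0.246, about 1.85 rad. The roll is centred on the deck, the jar hasn't moved and the arm is clear, so I hand in.

```bash
python3 -c "
from workcell import *
print(job_done())"
```

```text
the job is handed in; nothing more can be done
None
```

Job handed in: the roll lies centred on the deck, the right lid rests fully open at about 1.85 rad, and the jar is still in place on the shut left lid; the hand-in returned no verdict.

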